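# Spring check of a belt tensioner on a tube-rotator drive

## Robot

A 6-joint arm with a two-finger parallel gripper is mounted at the origin on a cart in front of the work surface, level with it; the furniture and walls round the work are solid. World frame = base frame: x ahead of the robot, y to its left, z up, the work surface at z = 0. Lengths are in mm, angles in rad, forces in N, time in s.
With the tool pointing down it reaches from about 375 to 750 mm from the base axis. Payload 9 kg.
Tool frame: the origin (TCP) lies at the centre of the arm's flange, where the gripper is bolted on; the fingertips stand 173 mm ahead of it and the grasp point (between the pads) lies 155 mm ahead of it; z points along the fingers, y is the line along which they close (so a half turn about z gives the same grasp; the last joint's range is limited). The gripper opens to 85 mm and grips with 20 to 120 N. Pads are 22 mm wide; open, the fingers measure 114 mm over their backs; the gripper's body (76 mm by 85 mm) begins 54 mm behind the grasp point. The pads swing forward as they close: fully open they stand 13 mm farther back than shut.
Start: joints at [-0.218, 0.104, 0.097, 1.564, 0, 1.353], TCP at [600.014, 0.006, 404.731] pointing down, gripper open.
Joint ranges: [-2.99, 2.99], [-0.84, 1.86], [-1.1, 1.16], [-1.84, 2.11], [-1.51, 1.56], [-3.14, 3.14]. Speed limits (rad/s): [2.22, 2.22, 2.57, 3.14, 3.14, 3.14].

## Interface

Orientations are given as a unit quaternion [x, y, z, w].
In Python, from rig import read_state, grab_frame, camera_model, job_done gives the robot as it stands.
- The arm moves only by the tool drive_tool, never from a script. Its argument "rows" is one flat list of numbers, 7 for each row, row after row: the closure, from -1 (fully open) to 1 (shut), then the shift along the tool's x, y, z in mm, then the turn, a rotation vector about the tool's x, y, z in rad. A call has 1 to 8 rows; each row is the pose to reach, as a shift and turn from the pose commanded when the call began, along the tool's axes at that moment; what a row does not reach only later rows make up. A row lasts 1/8 s, in which the tool goes at most 62.5 mm and 10.7 degrees, less where a joint would pass 70% of its speed; a pose out of reach is approached as far as the arm can. A call with a gripper value outside its range is refused whole. The fingers move at their own pace and stop on an object; "newtons" is the grip in N (left out, the last holds). Time passes only in rows, so rows that repeat a pose let the fingers close. It gives the time, the measured TCP pose, the force, the opening and the grip force at its end, in the units of the state.
- read_state(): the state, without advancing time (a new reading comes with each control period).
- grab_frame(name): name is "scene" or "side" or "wrist"; returns (picture, depth): 420x560x3 uint8, red, green, blue; 420x560 float32, mm along the optical axis (not along the pixel's ray), 0 where there is no reading.
- camera_model(name): a dict with "fx", "fy", "cx", "cy" (pixels), "k1" (the pictures are not rectified: a ray, as slopes to the right and down, at radius r is drawn at 1 + k1 r^2 times it, then the intrinsics apply), "eye" and "rotation" of the camera in the world. Camera axes: x right, y up, looking along -z (the intrinsics and any distortion apply to the point x, -y, -z); pixel columns grow to the right and rows downward; lengths in mm; the calibration is good to about 2 mm. A picture is of the moment at which its call begins: read the wrist's pose just before it. camera_model takes no time and is no camera call; for the wrist camera it gives the pose at the moment of the call.
- job_done(): hands the job in; it is judged then, once.
The state is a dict: "t": time; "joint_pos": joint angles; "joint_vel": joint speeds; "joint_efforts": joint torques, N m; "tcp_pos": TCP position; "eef_rot": TCP orientation; "contact_force": force on the tool from outside, world axes, zero at the start; "wrist_torque": the same for the moment, N m; "opening": finger opening in mm; "gripper_force": force on a finger pad.
Only numpy, scipy, OpenCV 4.12 (cv2) and the standard library are available. Lean on these libraries where they do the work, as an engineer would, in place of code of your own. Each camera call takes 0.05 s, during which the arm holds its last target. There are 200 camera calls.

## Task

The belt is off this tube-rotator drive so that the spring of its tensioner can be checked. Gently bring the drag hand on the scale back until it meets the resting tensioner arm, then press the idler roller back against the spring, square to the arm, with 10 N (within 1 N, never above 13 N, or the drag hand is carried too far) and hold it there steadily for about a second, so that the arm takes the drag hand to its 10 N reading. Ease the arm slowly back to its rest stop, leave the drag hand standing at the reading, and leave the things around the drive alone.

Things in the scene. Friction and masses are not known exactly. Their poses are not given: they have to be found in the camera images.
- drive_unit: white housing 195 x 285 mm, fixed, aluminium deck 53 mm above the bench. Origin: centre of the underside; x points from the front panel (dial, switch) to the back, y left, z up. On the deck: toothed pulleys at (55, -85) and (62, 100) mm, shafts up to 101 mm high; in front of them the tensioner arm, pivoted at the right, a sprung plunger behind it, its white graduated sector scale at the left
- pivot (a point): the tensioner's vertical pivot axis, at deck height (53 mm above the bench). The ribbed spring housing on it, 40 mm in diameter, reaches 105 mm above the bench
- idler: grey roller to be pressed: 27 mm diameter (flanges 29), spins freely on a stud on the arm, 110 mm from the pivot axis. Origin: centre of its underside, 72 mm above the bench; top at 96 mm, nut at 99 mm. The steel arm under it is 15 mm wide, 64 to 72 mm above the bench. It is pressed clockwise (from above) about the pivot, away from the front panel; the space in front of it is free
- tensioner_arm (a joint): deflection of the arm in rad: 0 at its rest stop near the front panel, growing clockwise (from above) as the roller is pressed back; end stop 0.85. A torsion spring drives it back: it moves above 3 N at the roller and takes 0.7 N more per 0.1 rad until it meets the sprung plunger behind it (somewhere at 0.05 to 0.4 rad, set differently on each unit), then about 3 N per 0.1 rad
- drag_hand (a joint): reading of the drag hand (maximum pointer) on the scale in rad, same zero and direction as the arm, equal to the arm's value when they touch. It stays where it is left (friction under 1 N at its knob); the arm pushes it to larger readings and leaves it there on the way back
- drag_knob (a point): middle of the drag hand's upright black knob, 11 to 14 mm in diameter, 61 to 84 mm above the bench (this point 73 mm), 165 mm from the pivot axis, on the tip of a thin dark needle (5 mm wide, 57 to 60 mm high up) that turns about the pivot below the arm. It starts clockwise of the arm, behind it, with 40 mm free beyond it; it may be pushed or pinched
- stain_blue: small dropper bottle, 33 mm across, 94 mm high, standing on the bench; bystander. Origin: centre of the underside
- vial_2: small capped vial, 18 mm across, 56 mm high, standing on the bench; bystander. Origin: centre of the underside
- marker: marker pen, 136 mm long, 13 mm thick, lying on the bench; bystander. Origin: middle of its underside

How it is judged:
By the outcome, as a careful person would: the job done as asked, in the order asked, and still so for the second after the job is handed in, with the robot touching nothing.
It also fails if it takes over 67 s, if anything falls off the work surface, if the arm or the gripper's body presses on something with over 40 N, if the wrist force passes 120 N, or if a joint passes its speed limit or range.

## Working session

There is one attempt and no reset: what is moved stays moved. The work goes in short steps, Python scripts to look and compute and a tool call to move; the robot and the scene stay as the last step left them, time stands still between calls to the robot, and variables do not carry over. Pictures are saved under pics/ and viewed, at most 10 in all, crops included, and the job is handed in when it is done.

Besides the shell and the picture viewer there is one more tool, called after "Call:" in YAML: its name, and indented under it one key for each argument. drive_tool: Moves the arm, as the interface text tells. Its arguments: {"type":"object","properties":{"rows":{"type":"array"},"newtons":{"type":"number"}},"required":["rows"]}

```bash
ls; mkdir -p pics; cat > h.py <<'E'
import numpy as np, cv2
from rig import *
def ray(m,u,v):
    x=(u-m["cx"])/m["fx"]; y=(v-m["cy"])/m["fy"]
    xd,yd=x,y
    for _ in range(20):
        s=1+m["k1"]*(x*x+y*y); x,y=xd/s,yd/s
    R=np.array(m["rotation"])
    return np.array(m["eye"]), R@np.array([x,-y,-1.0])
def onz(m,u,v,z):
    e,d=ray(m,u,v); return e+d*(z-e[2])/d[2]
def proj(m,p):
    c=np.array(m["rotation"]).T@(np.array(p)-np.array(m["eye"]))
    x,y=c[0]/-c[2],-c[1]/-c[2]; s=1+m["k1"]*(x*x+y*y)
    return np.array([m["fx"]*x*s+m["cx"],m["fy"]*y*s+m["cy"]])
def dep(m,u,v,d):
    e,r=ray(m,u,v); return e+r*d
E
python3 - <<'E'
from h import *
for n in ["scene","side","wrist"]:
    m=camera_model(n); p,d=grab_frame(n); cv2.imwrite(f"pics/{n}0.png",p[:,:,::-1]); np.savez(f"pics/{n}0.npz",p=p,d=d); print(n,m)
print(read_state())
E
```

```text
pics
scene {'fx': 434.1249398957784, 'fy': 434.1249398957784, 'cx': 275.1896242842339, 'cy': 201.8371234721545, 'k1': -0.053334436885656936, 'eye': array([198.58570694, 760.29680037, 614.0675257 ]), 'rotation': array([-0.10600446,  0.41928347,  0.87452312, -0.21948518])}
side {'fx': 413.0306507615952, 'fy': 413.0306507615952, 'cx': 286.56757665242316, 'cy': 205.28443462108692, 'k1': -0.09819729155952733, 'eye': array([ 426.49911358, -500.50049854,  554.38977959]), 'rotation': array([ 0.45429433, -0.03887295, -0.07442563,  0.88688578])}
wrist {'fx': 304.1708611115101, 'fy': 304.1708611115101, 'cx': 276.65837427602355, 'cy': 212.96293473662172, 'k1': -0.05864573369608368, 'eye': array([598.55364872,  81.5063606 , 372.73827643]), 'rotation': array([-1.62238256e-01,  7.86036911e-04,  2.83503777e-04,  9.86751261e-01])}
{'t': 0.15, 'joint_pos': array([-2.17698766e-01,  1.04567101e-01,  9.66214825e-02,  1.56390412e+00,
       -1.21919070e-05,  1.35308943e+00]), 'joint_vel': array([ 0.00144536, -0.00218086,  0.00333363,  0.00103232,  0.00020608,
        0.00068451]), 'joint_efforts': array([ 3.56894714e-03, -5.57353413e+01,  5.04006886e+01,  1.24952567e-02,
       -2.60494489e-04,  1.42527287e-05]), 'tcp_pos': array([5.99911642e+02, 2.81982179e-02, 4.04083405e+02]), 'eef_rot': array([ 7.07103805e-01,  7.07109561e-01, -2.88345742e-04, -4.40812426e-04]), 'contact_force': array([ 0.08268582, -0.24558587, -0.8401896 ]), 'wrist_torque': array([-0.03303419,  0.02550175,  0.01171235]), 'gripper_force': 0.0, 'opening': 85.50769601099172}
```

```bash
sed -i 's/np.array(m\["rotation"\])/Q(m["rotation"])/; 2a from scipy.spatial.transform import Rotation as Rn\ndef Q(q): return Rn.from_quat(q).as_matrix()' h.py; sed -i 's/np.array(m\["rotation"\])/Q(m["rotation"])/g' h.py
python3 - <<'E'
from h import *
a=[cv2.imread(f"pics/{n}0.png") for n in ["scene","side"]]
for n,x in zip("ab",a): cv2.imwrite(f"pics/{n}.png",cv2.resize(x,(800,600)))
E
```

```text
(no output)
```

View pics/scene0.png

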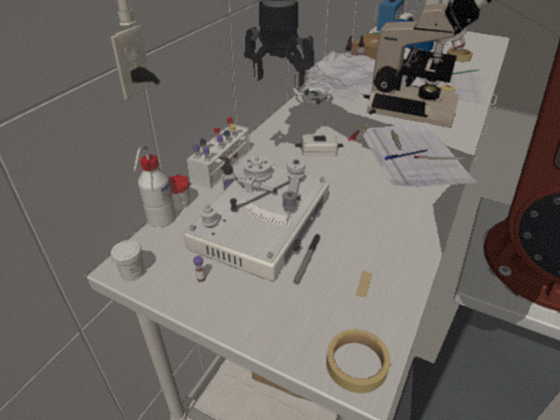

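View pics/side0.png

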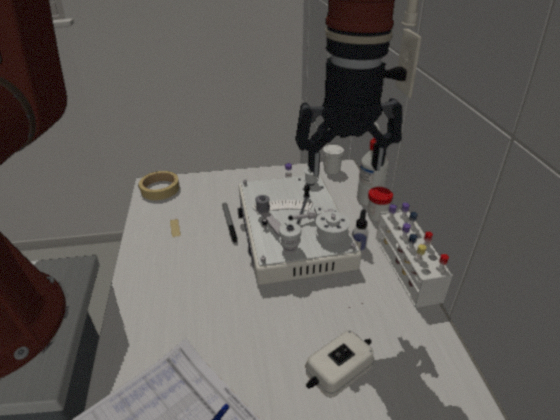

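View pics/wrist0.png

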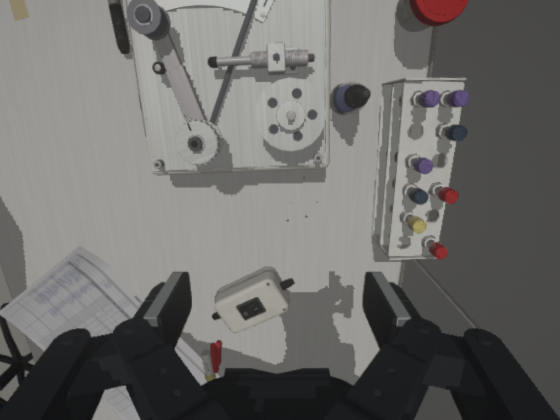

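Scene, side and wrist views show the drive unit in front, roughly aligned with the world axes. In the wrist picture the pivot is near (198,143), the idler near (145,14), and the needle runs up towards (265,0). The knob is out of frame, so I'll shift +y.

Call:
drive_tool:
  rows: [1, 40, 0, 0, 0, 0, 0, 1, 85, 0, 0, 0, 0, 0, 1, 130, 0, 0, 0, 0, 0, 1, 130, 0, 0, 0, 0, 0, 1, 130, 0, 0, 0, 0, 0]
  newtons: 40

```text
t: 0.78
tcp_pos: [600.0, 129.9, 404.4]
eef_rot: [0.707, 0.707, -0.0, -0.0]
contact_force: [0.1, -0.1, -0.2]
opening: 0.0
gripper_force: 0.0
```

```bash
python3 - <<'E'
from h import *
s=read_state(); m=camera_model("wrist"); p,d=grab_frame("wrist"); np.savez("pics/w1.npz",p=p,d=d,**m)
print(s["tcp_pos"],s["eef_rot"],s["contact_force"],s["opening"],m["eye"],m["rotation"])
cv2.imwrite("pics/w1.png",cv2.resize(p[:,:,::-1],(800,600),interpolation=cv2.INTER_CUBIC))
E
```

```text
[599.98917368 129.90119086 404.40573095] [ 7.06950357e-01  7.07263117e-01 -2.75089568e-04 -1.12687968e-05] [ 0.05954691 -0.14157347 -0.18606046] 0.024248996573162335 [598.62812518 211.37176728 373.10635968] [-1.62520958e-01  3.74686703e-04  4.33623812e-04  9.86704925e-01]
```

View pics/w1.png

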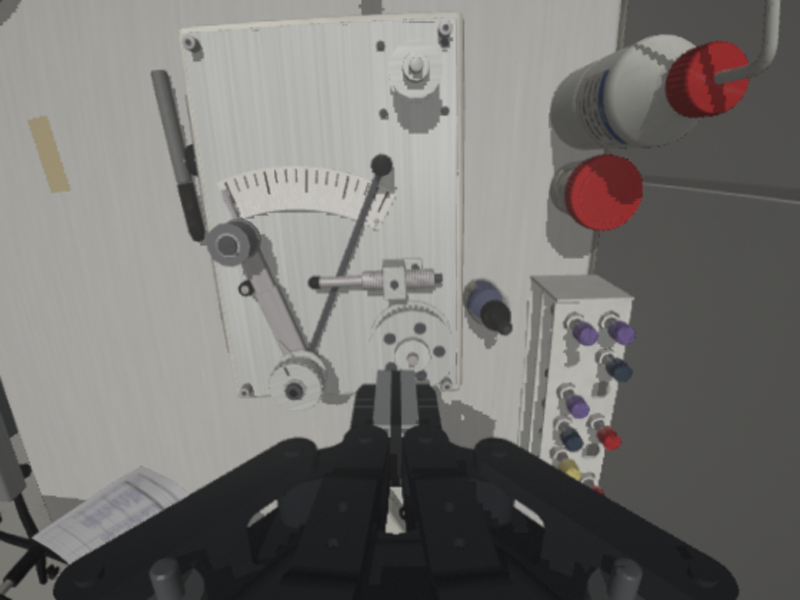

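The view shows the knob top at (381,164), idler nut at (228,244), pivot top at (293,391) and the plunger tip at (315,283). These are in the 800 px picture.

```bash
python3 - <<'E'
from h import *
f=np.load("pics/w1.npz"); m={k:f[k] for k in f if k not in "pd"}; d=f["d"]; p=f["p"]
k=.7
P={}
for n,u,v,z in [("knob",381,164,84),("nut",228,244,99),("pivot",293,391,105),("plunger",315,283,75),("pull",415,68,101),("pull2",412,358,101),("scaleL",229,195,58),("tip",236,205,68),("marker",180,150,13),("stain",490,318,94),("c1",191,42,53),("c2",445,30,53),("c3",246,392,53)]:
    w=onz(m,u*k,v*k,z); P[n]=w; dd=d[int(v*k),int(u*k)]
    print(n,w.round(1),"depthpt",dep(m,u*k,v*k,dd).round(1))
pv=P["pivot"]
for n in ["knob","nut","plunger"]:
    r=(P[n]-pv)[:2]; print(n,np.hypot(*r),"angle from +y cw deg",np.degrees(np.arctan2(r[0],r[1])))
E
```

```text
knob [589.3 207.8  84. ] depthpt [589.3 207.7  82.3]
nut [491.  159.3  99. ] depthpt [491.  159.3  99.1]
pivot [526.6  56.1 105. ] depthpt [526.5  55.9 104.6]
plunger [541.1 126.4  75. ] depthpt [540.7 125.7  72.6]
pull [609.6 260.7 101. ] depthpt [609.6 260.9  99.7]
pull2 [610.1  80.  101. ] depthpt [610.1  79.3  99.4]
scaleL [479.7 186.9  58. ] depthpt [478.9 186.7  56. ]
tip [487.6 180.8  68. ] depthpt [482.6 179.4  54.2]
marker [426.6 219.1  13. ] depthpt [425.9 219.2  11.5]
stain [663.6 106.9  94. ] depthpt [670.2  96.4  65.7]
c1 [462.2 287.4  53. ] depthpt [466.  285.2  62.1]
c2 [630.9 292.5  53. ] depthpt [629.9 290.2  62.2]
c3 [472.6  24.7  53. ] depthpt [476.3  30.1  62.4]
knob 164.09224110869522 angle from +y cw deg 22.45764312221388
nut 109.18047744453698 angle from +y cw deg -19.058378143294888
plunger 71.75290323729187 angle from +y cw deg 11.660117002953625
```

Call:
drive_tool:
  rows: [1, 40, 8, 20, 0, 0, 0, 1, 84, 15, 60, 0, 0, 0, 1, 84, 15, 100, 0, 0, 0, 1, 84, 15, 130, 0, 0, 0, 1, 84, 15, 150, 0, 0, 0, 1, 84, 15, 165, 0, 0, 0, 1, 84, 15, 165, 0, 0, 0]

```text
t: 1.7
tcp_pos: [614.9, 213.5, 239.1]
eef_rot: [0.707, 0.707, -0.0, -0.0]
contact_force: [-0.2, 0.9, 0.7]
opening: -0.1
gripper_force: 0.0
```

```bash
python3 - <<'E'
from h import *
for _ in range(3):
    s=read_state(); m=camera_model("wrist"); p,d=grab_frame("wrist"); print(s["tcp_pos"],s["contact_force"])
q=grab_frame("scene")[0][130:290,160:360]
cv2.imwrite("pics/w2.png",np.hstack([p[:,:,::-1][:300],cv2.resize(q,(240,300))[:,:,::-1]]))
E
```

```text
[614.93355672 213.54253277 239.10776728] [-0.15512205  0.94753084  0.6869292 ]
[615.25860519 213.71064682 240.21711895] [-0.24872999  0.0753589  -0.822883  ]
[615.48213282 213.85260571 240.87031504] [-0.27797754 -0.28939154  0.14732455]
```

View pics/w2.png

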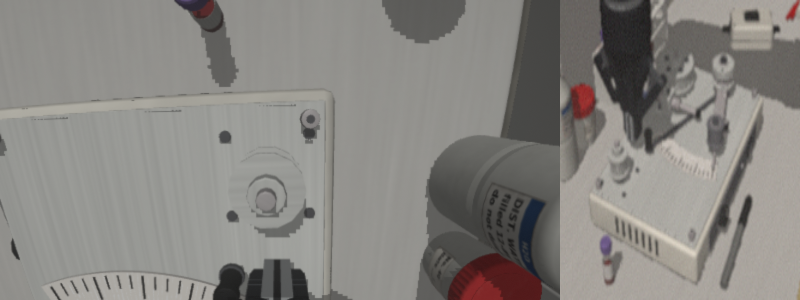

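Finger stands just right (+x) of the knob (knob at (230,278), finger at (275,280)), clear of the pulley. I'm pushing it towards −x.

Call:
drive_tool:
  rows: [1, 0, -3, 0, 0, 0, 0, 1, 0, -8, 0, 0, 0, 0, 1, 0, -13, 0, 0, 0, 0, 1, 0, -19, 0, 0, 0, 0, 1, 0, -25, 0, 0, 0, 0, 1, 0, -31, 0, 0, 0, 0, 1, 0, -37, 0, 0, 0, 0, 1, 0, -43, 0, 0, 0, 0]

```text
t: 2.9
tcp_pos: [571.6, 214.0, 239.7]
eef_rot: [0.707, 0.707, 0.0, 0.0]
contact_force: [-0.0, -0.5, -0.3]
opening: 0.1
gripper_force: 0.1
```

Call:
drive_tool:
  rows: [1, 2, -6, 0, 0, 0, 0, 1, 3, -12, 0, 0, 0, 0, 1, 3, -18, 0, 0, 0, 0, 1, 3, -24, 0, 0, 0, 0, 1, 3, -30, 0, 0, 0, 0, 1, 3, -35, 0, 0, 0, 0, 1, 3, -39, 0, 0, 0, 0, 1, 3, -43, 0, 0, 0, 0]

```text
t: 3.9
tcp_pos: [528.8, 217.0, 239.7]
eef_rot: [0.707, 0.707, 0.0, 0.0]
contact_force: [-0.2, -0.6, -0.3]
opening: 0.2
gripper_force: 0.1
```

```bash
python3 - <<'E'
from h import *
for _ in range(2):
    s=read_state(); m=camera_model("wrist"); p,d=grab_frame("wrist"); print(s["tcp_pos"],s["contact_force"])
s=camera_model("side"); q=grab_frame("side")[0][150:290,220:380]
cv2.imwrite("pics/w3.png",np.hstack([p[:,:,::-1],cv2.resize(q,(240,420))[:,:,::-1]]))
E
```

```text
[528.80522207 216.9740334  239.73260864] [-0.24263516 -0.56176278 -0.34064214]
[528.46659861 217.0352586  239.70868229] [-0.18684972 -0.59502771  0.4526018 ]
```

View pics/w3.png

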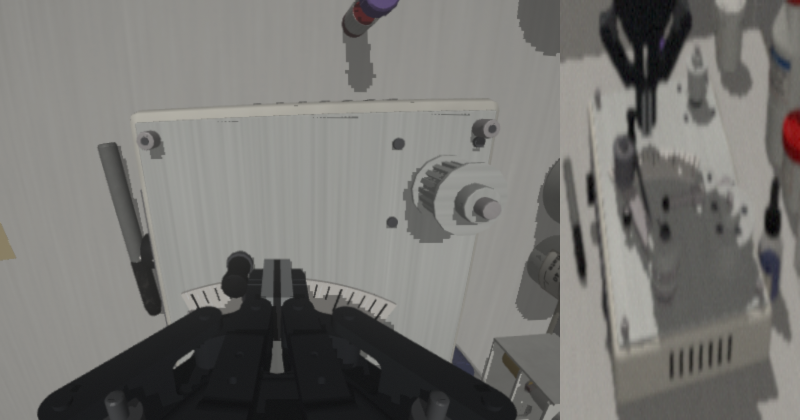

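Knob at (238,262), just left of the finger and moving with it.

```bash
python3 - <<'E'
from h import *
m=camera_model("wrist"); k=onz(m,238,259,84); print(k, np.hypot(*(k-[526.6,56,84])[:2]), np.degrees(np.arctan2(k[0]-526.6,k[1]-56)))
E
```

```text
[509.92258707 234.2043253   84.        ] 178.9830094111164 -5.346504822598782
```

Call:
drive_tool:
  rows: [1, 0, -4, 0, 0, 0, 0, 1, 0, -7, 0, 0, 0, 0, 1, 0, -9, 0, 0, 0, 0, 1, 0, -11, 0, 0, 0, 0, 1, 0, -13, 0, 0, 0, 0, 1, 0, -14, 0, 0, 0, 0]

```text
t: 4.8
tcp_pos: [514.9, 217.0, 239.7]
eef_rot: [0.707, 0.707, 0.0, 0.0]
contact_force: [1.0, -0.8, 0.1]
opening: -0.2
gripper_force: 0.1
```

Call:
drive_tool:
  rows: [1, 0, -1, 0, 0, 0, 0, 1, 0, -2, 0, 0, 0, 0, 1, 0, -3, 0, 0, 0, 0, 1, 0, -4, 0, 0, 0, 0, 1, 0, -5, 0, 0, 0, 0]

```text
t: 5.42
tcp_pos: [510.0, 217.0, 239.7]
eef_rot: [0.707, 0.707, 0.0, 0.0]
contact_force: [0.4, 0.4, -0.3]
opening: -0.4
gripper_force: 0.1
```

```bash
python3 - <<'E'
from h import *
for _ in range(2):
    s=read_state(); m=camera_model("wrist"); p,d=grab_frame("wrist"); print(s["tcp_pos"],s["contact_force"])
for P in ([526.6,56,105],[491,159,99],[488,216,84]): print(proj(m,P))
cv2.imwrite("pics/w4.png",cv2.resize(p[230:380,150:350,::-1],(800,600),interpolation=cv2.INTER_CUBIC))
E
```

```text
[509.97907028 216.99897083 239.7203259 ] [ 0.39170006  0.44284381 -0.28034153]
[509.86542671 217.01897309 239.70425715] [-0.21278341  0.07195897  0.09287942]
[305.53480074 528.12629717]
[241.60544834 406.80593372]
[233.62399281 293.17763977]
```

View pics/w4.png

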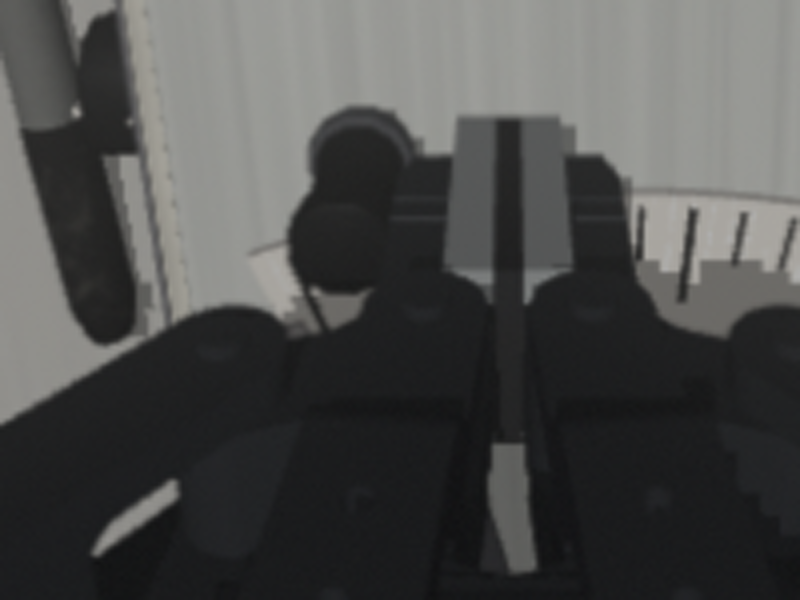

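Knob top at (236,291) full-frame, in contact with the finger's left face. I continue gently.

Call:
drive_tool:
  rows: [1, 0, -1, 0, 0, 0, 0, 1, 0, -2, 0, 0, 0, 0, 1, 0, -3, 0, 0, 0, 0, 1, 0, -4, 0, 0, 0, 0]

```text
t: 6.02
tcp_pos: [506.0, 217.0, 239.7]
eef_rot: [0.707, 0.707, 0.0, 0.0]
contact_force: [-0.0, 0.3, -0.1]
opening: 0.1
gripper_force: 0.1
```

Call:
drive_tool:
  rows: [1, 0, -1, 0, 0, 0, 0, 1, 0, -2, 0, 0, 0, 0]

```text
t: 6.28
tcp_pos: [504.0, 217.0, 239.7]
eef_rot: [0.707, 0.707, 0.0, 0.0]
contact_force: [-0.1, -0.6, -0.5]
opening: 0.3
gripper_force: 0.1
```

Call:
drive_tool:
  rows: [1, 0, -1, 0, 0, 0, 0, 1, 0, -2, 0, 0, 0, 0]

```text
t: 6.52
tcp_pos: [502.0, 217.0, 239.7]
eef_rot: [0.707, 0.707, 0.0, 0.0]
contact_force: [0.7, -0.3, -0.1]
opening: -0.3
gripper_force: 0.1
```

Call:
drive_tool:
  rows: [1, 0, -1, 0, 0, 0, 0, 1, 0, -2, 0, 0, 0, 0]

```text
t: 6.78
tcp_pos: [499.9, 217.0, 239.7]
eef_rot: [0.707, 0.707, -0.0, 0.0]
contact_force: [0.9, -0.4, -0.5]
opening: 0.2
gripper_force: 0.1
```

Call:
drive_tool:
  rows: [1, 0, -1, 0, 0, 0, 0, 1, 0, -1, 0, 0, 0, 0]

```text
t: 7.02
tcp_pos: [498.9, 217.0, 239.7]
eef_rot: [0.707, 0.707, 0.0, 0.0]
contact_force: [-0.1, -0.7, -0.5]
opening: 0.1
gripper_force: 0.0
```

Call:
drive_tool:
  rows: [1, 0, -1, 0, 0, 0, 0, 1, 0, -1, 0, 0, 0, 0]

```text
t: 7.28
tcp_pos: [498.0, 217.0, 239.7]
eef_rot: [0.707, 0.707, 0.0, 0.0]
contact_force: [0.7, -0.3, -0.5]
opening: -0.3
gripper_force: 0.0
```

```bash
python3 - <<'E'
from h import *
for _ in range(5):
    s=read_state(); m=camera_model("wrist"); p,d=grab_frame("wrist"); print(s["tcp_pos"].round(1),s["contact_force"].round(2),s["wrist_torque"].round(2))
g=cv2.cvtColor(p,cv2.COLOR_RGB2GRAY); np.savez("pics/w5.npz",p=p)
for P in ([480,216,84],[474,213,84]): print(proj(m,P))
print(g[285:300:3,215:262:2])
E
```

```text
[498.  217.  239.7] [ 0.7  -0.33 -0.49] [-0.05  0.    0.01]
[498.  217.  239.7] [0.04 0.04 0.3 ] [-0.01  0.06  0.01]
[498.  217.  239.7] [ 0.52 -0.23  0.14] [-0.01 -0.03 -0.01]
[498.  217.  239.7] [-0.13 -0.03  0.39] [-0.01 -0.    0.04]
[498.  217.  239.7] [ 0.72 -1.09  0.42] [-0.03 -0.08  0.02]
[241.67200823 293.21684524]
[229.45709796 298.49621421]
[[149 147 146 146 147 110  37  32  31  31  31  32  31  31  31  30  36  42
   43  43  42  42  43  54]
 [144 148 147 146 129  44  32  36  37  38  39  39  37  34  31  29  34  35
   35  36  35  35  35  64]
 [147 149 145 144  60  34  35  35  33  35  34  34  33  33  32  31  34  35
   34  34  35  35  35  67]
 [140 148 146 115  35  34  34  33  33  33  34  33  31  31  32  33  33  34
   33  31  31  31  31  76]
 [138 149 146 122  38  33  31  32  32  32  33  32  31  31  32  33  33  33
   33  31  31  32  32  61]]
```

Call:
drive_tool:
  rows: [1, 0, -1, 0, 0, 0, 0, 1, 0, -1, 0, 0, 0, 0]

```text
t: 7.78
tcp_pos: [497.0, 217.0, 239.7]
eef_rot: [0.707, 0.707, 0.0, 0.0]
contact_force: [-0.0, -0.1, 0.2]
opening: -0.1
gripper_force: 0.0
```

Call:
drive_tool:
  rows: [1, 0, -1, 0, 0, 0, 0, 1, 0, -1, 0, 0, 0, 0]

```text
t: 8.02
tcp_pos: [496.0, 217.0, 239.7]
eef_rot: [0.707, 0.707, 0.0, 0.0]
contact_force: [-0.3, 0.3, -0.3]
opening: 0.1
gripper_force: 0.0
```

Call:
drive_tool:
  rows: [1, 0, -1, 0, 0, 0, 0, 1, 0, -1, 0, 0, 0, 0]

```text
t: 8.28
tcp_pos: [495.0, 217.0, 239.7]
eef_rot: [0.707, 0.707, 0.0, 0.0]
contact_force: [0.6, -0.4, -0.3]
opening: -0.0
gripper_force: 0.0
```

Call:
drive_tool:
  rows: [1, 0, -1, 0, 0, 0, 0, 1, 0, -1, 0, 0, 0, 0]

```text
t: 8.52
tcp_pos: [494.0, 217.0, 239.7]
eef_rot: [0.707, 0.707, 0.0, 0.0]
contact_force: [0.2, -0.2, 0.1]
opening: 0.2
gripper_force: 0.0
```

Call:
drive_tool:
  rows: [1, 0, -1, 0, 0, 0, 0, 1, 0, -1, 0, 0, 0, 0]

```text
t: 8.78
tcp_pos: [493.0, 217.0, 239.7]
eef_rot: [0.707, 0.707, 0.0, 0.0]
contact_force: [0.7, 0.5, -0.5]
opening: -0.1
gripper_force: 0.2
```

```bash
python3 - <<'E'
from h import *
for _ in range(2):
    s=read_state(); m=camera_model("wrist"); p,d=grab_frame("wrist"); print(s["tcp_pos"].round(1),s["contact_force"].round(2),s["wrist_torque"].round(2))
for P in ([475,214,84],[470,212,84]): print(proj(m,P))
q=grab_frame("scene")[0][170:250,200:320]
cv2.imwrite("pics/w6.png",np.hstack([cv2.resize(p[230:380,150:350,::-1],(400,300),interpolation=cv2.INTER_CUBIC),cv2.resize(q,(400,300),interpolation=cv2.INTER_CUBIC)[:,:,::-1]]))
E
```

```text
[493.  217.  239.7] [ 0.72  0.46 -0.48] [-0.04 -0.08  0.04]
[493.  217.  239.7] [-0.17 -0.53 -0.34] [-0.02 -0.06 -0.04]
[241.79570579 296.71300949]
[231.59904821 300.19648151]
```

View pics/w6.png

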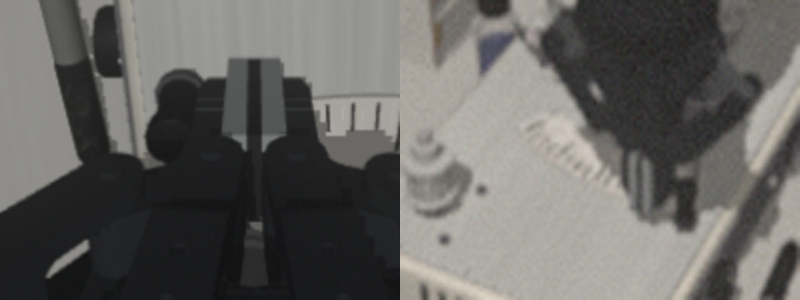

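Knob top at about (233,298), x≈471, nearly in line with the arm. There is no stop force yet, so I continue.

Call:
drive_tool:
  rows: [1, -1, -1, 0, 0, 0, 0, 1, -1, -1, 0, 0, 0, 0]

```text
t: 9.18
tcp_pos: [492.3, 216.1, 240.0]
eef_rot: [0.707, 0.707, 0.001, 0.0]
contact_force: [3.1, 1.7, -1.1]
opening: -0.1
gripper_force: 1.8
```

Call:
drive_tool:
  rows: [1, -1, -1, 0, 0, 0, 0, 1, -1, -1, 0, 0, 0, 0]

```text
t: 9.43
tcp_pos: [491.8, 215.3, 240.3]
eef_rot: [0.707, 0.707, 0.001, 0.001]
contact_force: [5.8, 4.6, -1.7]
opening: 0.2
gripper_force: 3.2
```

Call:
drive_tool:
  rows: [1, -1, -1, 0, 0, 0, 0, 1, -1, -1, 0, 0, 0, 0]

```text
t: 9.68
tcp_pos: [491.2, 214.5, 240.6]
eef_rot: [0.707, 0.707, 0.002, 0.001]
contact_force: [8.8, 6.0, -3.2]
opening: 0.3
gripper_force: 4.5
```

Contact with the resting arm is clear, so I back off, go up and over to the front of the roller, and turn the tool to face square to the arm.

Call:
drive_tool:
  rows: [1, 0, 3, 0, 0, 0, 0, 1, 0, 10, 0, 0, 0, 0, 1, 0, 10, -30, 0, 0, 0, 1, 0, 10, -55, 0, 0, 0, 1, -25, -5, -55, 0, 0, -0.11, 1, -50, -25, -55, 0, 0, -0.22, 1, -68, -38, -55, 0, 0, -0.333, 1, -68, -38, -55, 0, 0, -0.333]

```text
t: 10.68
tcp_pos: [451.7, 145.2, 294.6]
eef_rot: [0.581, 0.814, -0.0, -0.0]
contact_force: [-0.2, 0.5, -1.1]
opening: -0.1
gripper_force: 0.0
```

```bash
python3 - <<'E'
from h import *
s=read_state(); m=camera_model("wrist"); p,d=grab_frame("wrist"); print(s["tcp_pos"].round(1),s["contact_force"].round(2),(Q(s["eef_rot"])).round(3))
q=grab_frame("scene")[0][150:270,180:340]
for P in ([526.6,56,105],[491,159,99],[470,212,84]): print(proj(m,P))
cv2.imwrite("pics/w7.png",np.hstack([cv2.resize(p[:,:,::-1],(400,300),interpolation=cv2.INTER_AREA),cv2.resize(q,(400,300),interpolation=cv2.INTER_CUBIC)[:,:,::-1]]))
E
```

```text
[451.7 145.2 294.6] [-0.2   0.47 -1.07] [[-0.326  0.946 -0.   ]
 [ 0.946  0.326 -0.   ]
 [-0.    -0.001 -1.   ]]
[337.81952576 395.54558807]
[348.99259592 254.17241959]
[346.20798333 155.07109633]
```

View pics/w7.png

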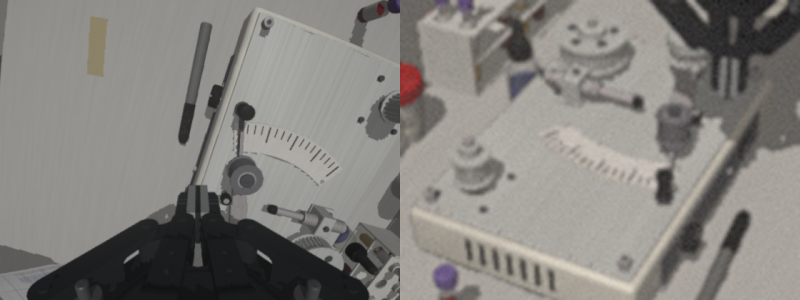

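Knob now stands by the arm tip (245,112), roller at (244,178), finger in front of the roller with free space. I'm descending.

Call:
drive_tool:
  rows: [1, 0, 0, 20, 0, 0, 0, 1, 0, 0, 38, 0, 0, 0, 1, 1, 0, 46, 0, 0, 0, 1, 1, 3, 46, 0, 0, 0, 1, 1, 6, 46, 0, 0, 0, 1, 1, 6, 46, 0, 0, 0, 1, 1, 6, 46, 0, 0, 0]

```text
t: 11.65
tcp_pos: [457.5, 148.9, 249.1]
eef_rot: [0.58, 0.815, 0.0, 0.0]
contact_force: [0.2, 1.0, -0.0]
opening: 0.1
gripper_force: 0.0
```

```bash
cat >> h.py <<'E'
def st(n=6):
    F=[];T=[]
    for _ in range(n):
        s=read_state(); F.append(s["contact_force"]); T.append(s["wrist_torque"]); grab_frame("wrist")
    s=read_state(); R=Q(s["eef_rot"]); F=np.array(F)@R; T=np.mean(T,0)@R
    x,y=s["tcp_pos"][:2]-np.array([526.6,56.1])
    print("t",round(s["t"],2),"tcp",s["tcp_pos"].round(1),"Ftool",F.mean(0).round(2),"sd",F.std(0).round(2),"radius",round(np.hypot(x,y),1),"ang",np.arctan2(x,y).round(4),"yaw",np.arctan2(R[0,0],R[1,0]).round(4))
E
python3 -c "from h import *; st(8)"
```

```text
t 12.05 tcp [457.4 148.9 248.7] Ftool [-0.1  -0.07  0.09] sd [0.43 0.46 0.38] radius 115.8 ang -0.6411 yaw -0.333
```

Call:
drive_tool:
  rows: [1, 0, 1, 0, 0, 0, 0, 1, 0, 2, 0, 0, 0, 0, 1, 0, 3, 0, 0, 0, 0, 1, 0, 4, 0, 0, 0, 0, 1, 0, 5, 0, 0, 0, 0, 1, 0, 5, 0, 0, 0, 0]

```text
t: 12.8
tcp_pos: [462.2, 150.6, 248.7]
eef_rot: [0.58, 0.815, 0.0, 0.0]
contact_force: [-0.0, 0.5, -1.1]
opening: 0.1
gripper_force: 0.0
```

```bash
python3 -c "from h import *; st(4)"
```

```text
t 13.0 tcp [462.1 150.5 248.7] Ftool [-0.14  0.01  0.25] sd [0.44 0.28 0.54] radius 114.4 ang -0.5994 yaw -0.333
```

Call:
drive_tool:
  rows: [1, 0, 0.7, 0, 0, 0, 0, 1, 0, 1.4, 0, 0, 0, 0, 1, 0, 2, 0, 0, 0, 0, 1, 0, 2, 0, 0, 0, 0]

```text
t: 13.5
tcp_pos: [464.0, 151.2, 248.7]
eef_rot: [0.58, 0.815, 0.0, 0.0]
contact_force: [-0.1, 0.1, -0.2]
opening: 0.2
gripper_force: 0.0
```

```bash
python3 -c "from h import *; st(4)"
```

```text
t 13.7 tcp [464.  151.2 248.7] Ftool [-0.02 -0.1  -0.09] sd [0.8  0.22 0.19] radius 113.9 ang -0.5823 yaw -0.333
```

Call:
drive_tool:
  rows: [1, 0, 0.7, 0, 0, 0, 0, 1, 0, 1.4, 0, 0, 0, 0, 1, 0, 2, 0, 0, 0, 0, 1, 0, 2, 0, 0, 0, 0]

```text
t: 14.2
tcp_pos: [465.7, 151.8, 248.6]
eef_rot: [0.58, 0.815, -0.0, -0.0]
contact_force: [-2.7, -0.9, 2.3]
opening: -0.2
gripper_force: 1.7
```

```bash
python3 -c "from h import *; st(4)"
```

```text
t 14.4 tcp [465.8 151.8 248.7] Ftool [-0.01 -2.94 -1.72] sd [0.18 0.28 0.4 ] radius 113.4 ang -0.5658 yaw -0.333
```

Call:
drive_tool:
  rows: [1, 0.3, 1.4, 0, 0, 0, 0.0125, 1, 0.6, 2.8, 0, 0, 0, 0.025, 1, 0.9, 4.15, 0, 0, 0, 0.0375, 1, 1.2, 5.5, 0, 0, 0, 0.05, 1, 1.4, 6.9, 0, 0, 0, 0.0625, 1, 1.65, 8.3, 0, 0, 0, 0.075, 1, 1.9, 9.7, 0, 0, 0, 0.0875, 1, 2.1, 11.1, 0, 0, 0, 0.1]

```text
t: 15.4
tcp_pos: [475.7, 157.5, 248.7]
eef_rot: [0.62, 0.784, -0.0, -0.0]
contact_force: [-4.0, -1.5, 1.4]
opening: -0.2
gripper_force: 2.1
```

```bash
python3 -c "from h import *; st(4)"
```

```text
t 15.6 tcp [475.7 157.5 248.7] Ftool [ 0.01 -3.83 -0.76] sd [0.4  0.55 0.79] radius 113.4 ang -0.4653 yaw -0.2331
```

Call:
drive_tool:
  rows: [1, 0.3, 1.4, 0, 0, 0, 0.0125, 1, 0.6, 2.8, 0, 0, 0, 0.025, 1, 0.9, 4.15, 0, 0, 0, 0.0375, 1, 1.2, 5.5, 0, 0, 0, 0.05, 1, 1.4, 6.9, 0, 0, 0, 0.0625, 1, 1.65, 8.3, 0, 0, 0, 0.075, 1, 1.9, 9.7, 0, 0, 0, 0.0875, 1, 2.1, 11.1, 0, 0, 0, 0.1]

```text
t: 16.6
tcp_pos: [486.1, 162.1, 248.7]
eef_rot: [0.659, 0.752, -0.0, -0.0]
contact_force: [-4.9, -1.0, 0.8]
opening: -0.0
gripper_force: 2.4
```

```bash
python3 -c "from h import *; st(4)"
```

```text
t 16.8 tcp [486.  162.1 248.7] Ftool [-0.17 -4.51 -0.93] sd [0.34 0.66 0.2 ] radius 113.5 ang -0.3656 yaw -0.1331
```

Call:
drive_tool:
  rows: [1, 0.3, 1.4, 0, 0, 0, 0.0125, 1, 0.6, 2.8, 0, 0, 0, 0.025, 1, 0.9, 4.15, 0, 0, 0, 0.0375, 1, 1.2, 5.5, 0, 0, 0, 0.05, 1, 1.4, 6.9, 0, 0, 0, 0.0625, 1, 1.65, 8.3, 0, 0, 0, 0.075, 1, 1.9, 9.7, 0, 0, 0, 0.0875, 1, 2.1, 11.1, 0, 0, 0, 0.1]

```text
t: 17.8
tcp_pos: [496.7, 165.7, 248.7]
eef_rot: [0.696, 0.718, -0.0, -0.0]
contact_force: [-5.6, -0.0, 1.0]
opening: -0.1
gripper_force: 2.8
```

```bash
python3 -c "from h import *; st(4)"
```

```text
t 18.0 tcp [496.7 165.7 248.7] Ftool [-0.47 -5.26 -1.01] sd [0.37 0.39 0.64] radius 113.6 ang -0.2659 yaw -0.0325
```

Call:
drive_tool:
  rows: [1, 0.3, 1.4, 0, 0, 0, 0.0125, 1, 0.6, 2.8, 0, 0, 0, 0.025, 1, 0.9, 4.15, 0, 0, 0, 0.0375, 1, 1.2, 5.5, 0, 0, 0, 0.05, 1, 1.4, 6.9, 0, 0, 0, 0.0625, 1, 1.65, 8.3, 0, 0, 0, 0.075, 1, 1.9, 9.7, 0, 0, 0, 0.0875, 1, 2.1, 11.1, 0, 0, 0, 0.1]

```text
t: 19.0
tcp_pos: [507.4, 168.3, 248.6]
eef_rot: [0.731, 0.683, -0.0, -0.001]
contact_force: [-8.0, -0.4, 2.4]
opening: 0.2
gripper_force: 4.2
```

```bash
python3 -c "from h import *; st(6)"
```

```text
t 19.3 tcp [507.4 168.3 248.6] Ftool [-0.27 -7.9  -2.87] sd [0.46 0.46 0.38] radius 113.8 ang -0.1693 yaw 0.0673
```

Call:
drive_tool:
  rows: [1, 0.15, 0.7, -0.2, 0, 0, 0.00625, 1, 0.3, 1.4, -0.4, 0, 0, 0.0125, 1, 0.45, 2.1, -0.6, 0, 0, 0.01875, 1, 0.6, 2.8, -0.7, 0, 0, 0.025, 1, 0.75, 3.5, -0.7, 0, 0, 0.03125, 1, 0.9, 4.15, -0.7, 0, 0, 0.0375, 1, 1.0, 4.8, -0.7, 0, 0, 0.04375, 1, 1.0, 4.8, -0.7, 0, 0, 0.04375]

```text
t: 20.3
tcp_pos: [511.8, 169.0, 248.7]
eef_rot: [0.745, 0.667, -0.001, -0.001]
contact_force: [-9.6, 1.4, 0.1]
opening: -0.3
gripper_force: 4.6
```

```bash
python3 -c "from h import *; st(6)"
```

```text
t 20.6 tcp [511.8 169.1 248.8] Ftool [ 0.48 -9.53 -1.  ] sd [0.29 0.27 0.58] radius 113.9 ang -0.13 yaw 0.1108
```

Call:
drive_tool:
  rows: [1, 0.1, 0.5, -0.1, 0, 0, 0.004, 1, 0.2, 0.9, -0.1, 0, 0, 0.008, 1, 0.3, 1.4, -0.2, 0, 0, 0.0125, 1, 0.3, 1.4, -0.2, 0, 0, 0.0125]

```text
t: 21.1
tcp_pos: [513.2, 169.2, 248.8]
eef_rot: [0.749, 0.662, -0.001, -0.001]
contact_force: [-9.0, 1.2, 0.4]
opening: -0.2
gripper_force: 4.8
```

```bash
python3 -c "from h import *; st(10)"
```

```text
t 21.6 tcp [513.1 169.2 248.8] Ftool [ 0.19 -9.53 -0.53] sd [0.46 0.25 0.49] radius 113.9 ang -0.1186 yaw 0.1233
```

Call:
drive_tool:
  rows: [1, 0.1, 0.4, 0, 0, 0, 0.003, 1, 0.2, 0.8, 0, 0, 0, 0.007, 1, 0.25, 1.1, 0, 0, 0, 0.01, 1, 0.25, 1.1, 0, 0, 0, 0.01]

```text
t: 22.1
tcp_pos: [514.2, 169.3, 248.8]
eef_rot: [0.753, 0.658, -0.001, -0.001]
contact_force: [-10.5, 1.5, 0.7]
opening: 0.1
gripper_force: 4.9
```

```bash
python3 -c "from h import *; st(14)"
```

```text
t 22.8 tcp [514.2 169.3 248.8] Ftool [ 0.09 -9.94 -0.56] sd [0.31 0.54 0.5 ] radius 113.9 ang -0.109 yaw 0.1333
```

Call:
drive_tool:
  rows: [1, 0, 0, 0, 0, 0, 0, 1, 0, 0, 0, 0, 0, 0, 1, 0, 0, 0, 0, 0, 0, 1, 0, 0, 0, 0, 0, 0, 1, 0, 0, 0, 0, 0, 0]

```text
t: 23.42
tcp_pos: [514.2, 169.4, 248.8]
eef_rot: [0.753, 0.658, -0.001, -0.001]
contact_force: [-10.0, 1.1, 1.0]
opening: 0.1
gripper_force: 4.9
```

Call:
drive_tool:
  rows: [1, -0.34, -1.37, 0, 0, 0, -0.0125, 1, -0.69, -2.75, 0, 0, 0, -0.025, 1, -1.06, -4.1, 0, 0, 0, -0.0375, 1, -1.45, -5.5, 0, 0, 0, -0.05, 1, -1.85, -6.85, 0, 0, 0, -0.0625, 1, -2.27, -8.2, 0, 0, 0, -0.075, 1, -2.7, -9.55, 0, 0, 0, -0.0875, 1, -3.15, -10.9, 0, 0, 0, -0.1]

```text
t: 24.42
tcp_pos: [503.4, 167.5, 248.9]
eef_rot: [0.719, 0.695, -0.001, -0.001]
contact_force: [-6.6, 0.1, -0.5]
opening: 0.2
gripper_force: 3.2
```

Call:
drive_tool:
  rows: [1, -0.34, -1.37, 0, 0, 0, -0.0125, 1, -0.69, -2.75, 0, 0, 0, -0.025, 1, -1.06, -4.1, 0, 0, 0, -0.0375, 1, -1.45, -5.5, 0, 0, 0, -0.05, 1, -1.85, -6.85, 0, 0, 0, -0.0625, 1, -2.27, -8.2, 0, 0, 0, -0.075, 1, -2.7, -9.55, 0, 0, 0, -0.0875, 1, -3.15, -10.9, 0, 0, 0, -0.1]

```text
t: 25.42
tcp_pos: [492.6, 164.5, 249.1]
eef_rot: [0.683, 0.73, -0.0, -0.0]
contact_force: [-5.5, 0.4, -3.4]
opening: -0.0
gripper_force: 2.4
```

Call:
drive_tool:
  rows: [1, -0.34, -1.37, 0, 0, 0, -0.0125, 1, -0.69, -2.75, 0, 0, 0, -0.025, 1, -1.06, -4.1, 0, 0, 0, -0.0375, 1, -1.45, -5.5, 0, 0, 0, -0.05, 1, -1.85, -6.85, 0, 0, 0, -0.0625, 1, -2.27, -8.2, 0, 0, 0, -0.075, 1, -2.7, -9.55, 0, 0, 0, -0.0875, 1, -3.15, -10.9, 0, 0, 0, -0.1]

```text
t: 26.42
tcp_pos: [482.2, 160.7, 249.7]
eef_rot: [0.645, 0.764, 0.0, 0.0]
contact_force: [-4.2, -1.1, -3.2]
opening: -0.1
gripper_force: 2.0
```

```bash
python3 -c "from h import *; st(3)"
```

```text
t 26.57 tcp [482.2 160.7 249.7] Ftool [-0.23 -4.51  3.55] sd [0.14 0.34 0.37] radius 113.6 ang -0.4012 yaw -0.1668
```

Call:
drive_tool:
  rows: [1, -0.34, -1.37, 0, 0, 0, -0.0125, 1, -0.69, -2.75, 0, 0, 0, -0.025, 1, -1.06, -4.1, 0, 0, 0, -0.0375, 1, -1.45, -5.5, 0, 0, 0, -0.05, 1, -1.85, -6.85, 0, 0, 0, -0.0625, 1, -2.27, -8.2, 0, 0, 0, -0.075, 1, -2.7, -9.55, 0, 0, 0, -0.0875, 1, -3.15, -10.9, 0, 0, 0, -0.1]

```text
t: 27.58
tcp_pos: [472.0, 155.7, 249.7]
eef_rot: [0.606, 0.795, 0.0, 0.0]
contact_force: [-3.0, -1.4, -2.2]
opening: -0.2
gripper_force: 1.7
```

Call:
drive_tool:
  rows: [1, -0.34, -1.37, 0, 0, 0, -0.0125, 1, -0.69, -2.75, 0, 0, 0, -0.025, 1, -1.06, -4.1, 0, 0, 0, -0.0375, 1, -1.45, -5.5, 0, 0, 0, -0.05, 1, -1.85, -6.85, 0, 0, 0, -0.0625, 1, -1.85, -7.9, 0, 0, 0, -0.0667, 1, -1.85, -8.9, 0, 0, 0, -0.0667, 1, -1.85, -9.9, 0, 0, 0, -0.0667]

```text
t: 28.58
tcp_pos: [463.4, 151.4, 250.2]
eef_rot: [0.58, 0.815, 0.001, 0.001]
contact_force: [0.0, 0.1, -0.2]
opening: -0.2
gripper_force: 0.0
```

```bash
python3 -c "from h import *; st(4)"
```

```text
t 28.77 tcp [463.2 151.4 249.9] Ftool [-0.26 -0.29 -0.01] sd [0.2  0.65 0.47] radius 114.5 ang -0.5873 yaw -0.3334
```

Free of the roller. I retreat to the front, then go up and look from above.

Call:
drive_tool:
  rows: [1, 0, -6, 0, 0, 0, 0, 1, 0, -12, 0, 0, 0, 0, 1, 0, -12, -40, 0, 0, 0, 1, 0, -12, -100, 0, 0, 0, 1, 0, -12, -150, 0, 0, 0, 1, 0, -12, -150, 0, 0, 0, 1, 0, -12, -150, 0, 0, 0]

```text
t: 29.65
tcp_pos: [451.4, 147.4, 399.0]
eef_rot: [0.58, 0.815, -0.0, -0.0]
contact_force: [-0.7, -0.2, -0.8]
opening: 0.1
gripper_force: 0.0
```

```bash
python3 - <<'E'
from h import *
m=camera_model("wrist"); p,d=grab_frame("wrist")
for P in ([526.6,56,105],[491,159,99],[475,212,84]): print(proj(m,P))
# predicted knob at arm +0.46
th=np.arctan2(471.5-526.6,211.5-56.1)+0.46; print(proj(m,[526.6+165*np.sin(th),56.1+165*np.cos(th),84]))
print(m["eye"],m["rotation"]); np.savez("pics/w8.npz",p=p,d=d,**m)
cv2.imwrite("pics/w8.png",cv2.resize(p[:,:,::-1],(800,600),interpolation=cv2.INTER_CUBIC))
E
```

```text
[318.36417916 308.88538223]
[323.06812117 205.94633961]
[325.95598695 143.56388289]
[399.02800512 161.22721793]
[423.05622387 224.31106484 367.73301462] [-0.16006631 -0.02658897  0.16393716  0.97303464]
```

View pics/w8.png

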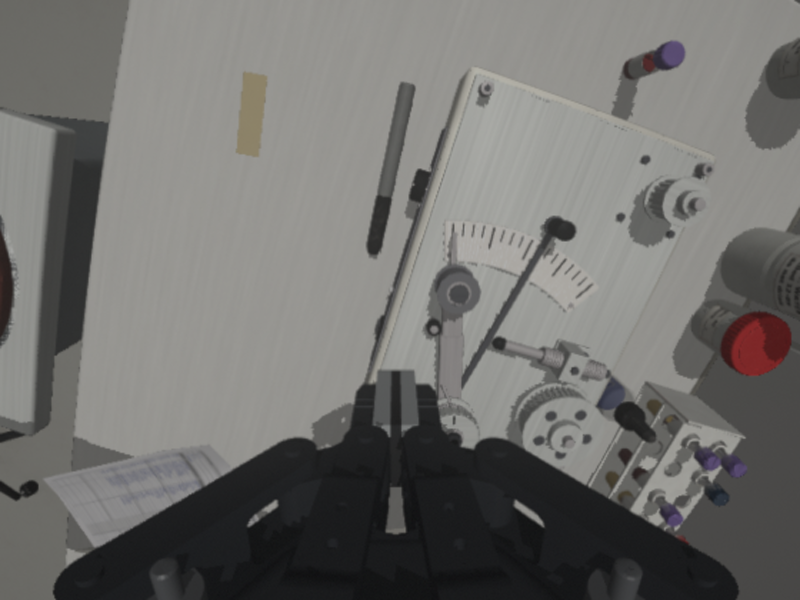

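```bash
python3 - <<'E'
from h import *
f=np.load("pics/w8.npz"); m={k:f[k] for k in f if k not in "pd"}
A={}
for n,u,v,z in [("knob",555,229,84),("knob2",565,230,84),("nut",459,293,99),("piv",454,438,105)]:
    w=onz(m,u*.7,v*.7,z); r=(w-[526.6,56.1,0])[:2]; print(n,w.round(1),np.hypot(*r).round(1),np.arctan2(*r).round(3), dep(m,u*.7,v*.7,f["d"][int(v*.7),int(u*.7)]).round(1))
E
```

```text
knob [536.4 217.3  84. ] 161.5 0.061 [538.8 217.2  78. ]
knob2 [543. 219.  84.] 163.7 0.1 [543.  219.   83.8]
nut [489.1 159.2  99. ] 109.7 -0.348 [489.  159.4  99.8]
piv [525.   58.4 105. ] 2.8 -0.603 [525.2  58.1 104.5]
```

```bash
python3 -c "from rig import *; print(job_done())"
```

```text
the job is handed in; nothing more can be done
None
```

The job is handed in: I brought the drag hand back to the resting arm, pressed the roller square at about 9.9 N for over a second, and eased the arm back to its stop; the drag hand stands at about 0.45 rad and nothing else was moved, but my last steps bringing it back overshot to about 11 N against the stop, less gentle than asked.

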